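# Let the waiting couplings into the lidded bin

### The job

Press the red lever of the blue bin all the way down so that its grey lid opens wide and both brass couplings waiting on the chute roll into the bin by themselves. Hold the lever down until both are in, then ease it back up gently so that the lid settles fully shut without slamming, and let go. Work only the lever: do not touch the lid or the couplings, and leave everything else on the bench where it is.

Things in the scene. Friction and masses are not known exactly. Their poses are not given: they have to be found in the camera images.
- dispenser: Fixed unit: blue bin, grey lid, red lever, chute, on a steel base plate (its x 120-410 mm, 190 wide). Origin on the table under the middle of the lever pad; x runs level from lever to bin to chute, z up. Lever axle along y at x 105, z 110; brackets at y +-60 from x 93 to the bin. Chute from x 310, z 115 rising at 0.2 rad to x 403, 69 wide inside. Lever towards the robot's right, chute to its left; yaw 1.05 to 1.7.
- bin_in (a point): Middle of the bin's inner floor, 17 mm above the table, axes as dispenser. The bin is 159 mm (x) x 150 mm (y) inside, walls 5 mm, rim 116 mm above this floor (91 mm on the chute side). A coupling is in the bin when its origin is within the walls and under 68 mm above this floor. Lid hinge: along y at x -85 mm, z +123 mm from here.
- lever (a joint): Angle of the red lever, rad: 0 = at rest (pad up), 0.476 = fully down, hard stop. Only the lid's weight pushes it back up: pressing or holding it takes about 3 to 8 N straight down on the middle of the pad; let go, it flies up at once and the lid slams.
- lever_pad (a point): Middle of the top face of the red pad, 60 (towards the bin) x 95 (across) x 8 mm. At rest 130 mm above the table, sloping 0.24 rad down towards the bin; fully down about 79 mm, sloping 0.24 rad the other way, moved under 10 mm sideways. Axes as dispenser at rest, turning with the lever. Space above the pad, and above 115 mm all round it away from the bin, is free.
- lid: The grey lid, 170 x 162 x 4 mm, with a 30 mm high flange at its free end that bars the chute when shut. Origin on the hinge, x towards the free end, z upward when shut. Its angle is 2.1 x the lever angle (rigid link): 0 = shut, level; 1.0 rad = wide open, its free end 140 mm up. It stays on the bin's side of the hinge. A coupling can pass from about 0.25 rad.
- coupling_a: Brass pipe coupling, a cylinder of diameter 28 mm and length 60 mm, lying across the chute against the lid's flange. Origin at its centre, axis along its y.
- coupling_b: Second brass pipe coupling, the same, lying behind the first, farther up the chute. Origin at its centre.
- sealant: Bystander: small white bottle with a red cap, diameter 44 mm, 110 mm high, standing by the lever on the unit's -y side. Origin under its centre.
- tin: Bystander: white tin, diameter 60 mm, 75 mm high, by the bin on the unit's +y side. Origin under its centre.
- elbow: Bystander: brass pipe elbow about 67 x 34 x 45 mm, by the lever on the unit's +y side. Origin under its upright leg.
- carton: Bystander: small cardboard carton 80 x 60 x 50 mm, by the bin on the unit's -y side. Origin under its centre.
- wrench: Bystander: steel wrench 200 mm long lying at the left of the bench. Origin under its middle.
- tape: Bystander: yellow tape measure case 65 x 40 x 60 mm at the right of the bench. Origin under its centre.
- flange: Bystander: steel pipe flange, a ring of diameter 90 mm, 14 mm thick, lying at the left of the bench. Origin under its centre.
Not all that is in view belongs to the job. Leave any purple or turquoise look-alike of the coupling_a alone.

How it is judged:
On the way, in this order (a step that is already met when the one before it is completed fails the run):
1. the lid is held wide open (over 0.8 rad) with both couplings in the bin (angle between lid's own z axis and vertical above 0.8 rad and x of coupling_a in the frame of dispenser between 0.145 and 0.304 m and y of coupling_a in the frame of dispenser between -0.075 and 0.075 m and z of each of coupling_a, coupling_b in the frame of dispenser below 0.085 m and x of coupling_b in the frame of dispenser between 0.145 and 0.304 m and y of coupling_b in the frame of dispenser between -0.075 and 0.075 m), for 0.2 s.
2. the lid is shut again over both couplings (angle between lid's own z axis and vertical below 0.04 rad and x of coupling_a in the frame of dispenser between 0.145 and 0.304 m and y of coupling_a in the frame of dispenser between -0.075 and 0.075 m and z of each of coupling_a, coupling_b in the frame of dispenser below 0.085 m and x of coupling_b in the frame of dispenser between 0.145 and 0.304 m and y of coupling_b in the frame of dispenser between -0.075 and 0.075 m), for 0.2 s.
At the end, for the whole second after the job is handed in: The lid is shut (under 0.04 rad) and both couplings lie at rest inside the bin (origins within its walls and below 85 mm over the table) (all of step 2 and linear speed of each of coupling_a, coupling_b below 0.03 m/s); the robot touches nothing.
It fails at once if the lid slams: it closes faster than 2.5 rad/s (the lever rises faster than 1.2 rad/s) (velocity of joint lever below -1.2 rad/s).
It fails at once if the robot touches the lid (contact force between any of the fingers, the arm and lid above 1 N).
It fails at once if the robot touches a coupling, or it is lifted over 190 mm above the table (contact force between any of the fingers, the arm and coupling_a above 0.5 N or contact force between any of the fingers, the arm and coupling_b above 0.5 N or height (world z) of any of coupling_a, coupling_b above 0.19 m).
It fails at once if a bystander is moved or lifted by more than 15 mm, or tipped (distance of any of sealant, tin, elbow, carton, wrench, tape, flange from where it was at the start of the episode above 0.015 m or angle between any of sealant, tin, elbow, carton, tape, flange's own z axis and vertical above 0.3 rad).
It also fails if it takes over 42 s, if anything falls off the work surface, if the arm or the gripper's body presses on something with over 40 N, if the wrist force passes 120 N, or if a joint passes its speed limit or range.

### The arm

A 6-joint arm with a two-finger parallel gripper is mounted at the origin on the work surface. World frame = base frame: x ahead of the robot, y to its left, z up, the work surface at z = 0. Lengths are in m, angles in rad, forces in N, time in s.
With the tool pointing down it reaches from about 0.275 to 0.85 m from the base axis. Payload 5.2 kg.
Tool frame: the origin (TCP) lies at the very end of the fingers, on their centre line; the grasp point (between the pads) lies 19 mm behind it; z points along the fingers, x is the direction in which the jaws open and shut, and the axes are right-handed (so a half turn about z gives the same grasp; the last joint's range is limited). The gripper opens to 85 mm and grips with 20 to 120 N. Pads are 22 mm wide; open, the fingers measure 114 mm over their backs; the gripper's body (76 mm by 85 mm) begins 54 mm behind the grasp point. The pads swing forward as they close: fully open they stand 13 mm farther back than shut.
Start: joints at [-1.55, 0.259, 1.535, -0, 1.348, -0.203], TCP at [0.122, -0.536, 0.231] pointing down, gripper open.
Joint ranges: [-3.14, 3.14], [-0.91, 2.08], [0.19, 2.58], [-1.22, 4.36], [0.22, 2.71], [-3.12, 3.12]. Speed limits (rad/s): [2.57, 2.57, 3.14, 3.14, 3.14, 3.14].

### API

Orientations are given as a unit quaternion [x, y, z, w].
In Python, from bench import monitor, optics, r gives the robot as it stands.
- The arm moves only by the tool jog_arm, never from a script. Its arguments are lists of equal length, an entry for each row: "xyz": the shift along the tool's x, y, z in mm, a list of three; "twist": the turn about the tool's z in rad; "claw": the opening, from 0 (shut) to 1 (fully open). A call has 1 to 5 rows; each row is the pose to reach, as a shift and turn from the pose commanded when the call began, along the tool's axes at that moment; what a row does not reach only later rows make up. A row lasts 1/12 s, in which the tool goes at most 41.7 mm and 7.16 degrees, less where a joint would pass 70% of its speed; a pose out of reach is approached as far as the arm can. A call with a gripper value outside its range is refused whole. The fingers move at their own pace and stop on an object; "squeeze" is the grip in N (left out, the last holds). Time passes only in rows, so rows that repeat a pose let the fingers close. It gives the time, the measured TCP pose, the force and the opening at its end, in the units of the state.
- monitor.sense(): the state, without advancing time (a new reading comes with each control period).
- optics.snapshot(name): name is "scene" or "top"; returns a dict with "image" (384x512x3 uint8, red, green, blue), "range_z" (384x512 float32, m along the optical axis (not along the pixel's ray), 0 where there is no reading), "fov_y" (degrees; the focal length in pixels is half the picture's height over the tangent of half this angle, whatever the lens; pixels are square), "cx", "cy" (the principal point, pixels), "world_from_camera" (4x4, takes a point from camera to world coordinates). Camera axes: x right, y up, looking along -z (the intrinsics and any distortion apply to the point x, -y, -z); pixel columns grow to the right and rows downward; lengths in m; the calibration is good to about 2 mm. A picture is of the moment at which its call begins.
- r.job_done(): hands the job in, once; it reports no verdict.
The state is a dict: "time": time; "joint_pos": joint angles; "joint_vel": joint speeds; "effort": joint torques, N m; "eef_pos": TCP position; "orientation": TCP orientation; "wrist_force": force on the tool from outside, world axes, zero at the start; "wrist_torque": the same for the moment, N m; "gripper_width": finger opening in m.
Only numpy, scipy, OpenCV 4.12 (cv2) and the standard library are available. Lean on these libraries where they do the work, as an engineer would, in place of code of your own. Each camera call takes 0.05 s, during which the arm holds its last target.

## Working session

There is one attempt and no reset: what is moved stays moved. The work goes in short steps, Python scripts to look and compute and a tool call to move; the robot and the scene stay as the last step left them, time stands still between calls to the robot, and variables do not carry over. Pictures are saved under pics/ and viewed, and the job is handed in when it is done.

Besides the shell and the picture viewer there is one more tool, called after ">>>" as name(argument=value, ...) on one line, values as JSON. jog_arm: Moves the arm, as the interface text tells. Its arguments: {"type":"object","properties":{"xyz":{"type":"array","items":{"type":"array","items":{"type":"number"}}},"twist":{"type":"array","items":{"type":"number"}},"claw":{"type":"array","items":{"type":"number"}},"squeeze":{"type":"number"}},"required":["xyz","twist","claw"]}

```bash
mkdir -p pics; ls; python3 - <<'E'
from bench import monitor, optics, r
import cv2,pickle
s=monitor.sense()
for k,v in s.items(): print(k,v)
d={}
for n in("scene","top"):
    o=optics.snapshot(n); d[n]=o
    cv2.imwrite(f"pics/{n}0.png",cv2.resize(o["image"][:,:,::-1],(768,576),interpolation=cv2.INTER_CUBIC))
    print(n,[ (k,o[k]) for k in o if k not in("image","range_z")])
pickle.dump(d,open("s0.pkl","wb"))
E
```

```text
pics
time 0.0
joint_pos [-1.54978265e+00  2.59327775e-01  1.53606764e+00  2.13208115e-05
  1.34798017e+00 -2.02821417e-01]
joint_vel [-0.0007537  -0.00042123 -0.00078054  0.00031482  0.00207409  0.00176556]
effort [ 7.67118599e-04 -4.46021926e+01 -2.90563416e+01 -4.97073434e-04
  1.17464646e-02  1.19071566e-05]
eef_pos [ 0.12209164 -0.53575341  0.23048907]
orientation [ 7.81653721e-01 -6.23712005e-01 -5.62550139e-04 -6.91637063e-04]
wrist_force [-0.1887909   0.03449857 -0.74035053]
wrist_torque [-0.00776851 -0.00609666  0.01003035]
gripper_width 0.08524639363751967
scene [('fov_y', 42.19722542412785), ('cx', 260.18271145977866), ('cy', 196.28234186983164), ('world_from_camera', array([[ 0.51935378, -0.68422247,  0.51196804,  1.61864267],
       [ 0.85443927,  0.42581639, -0.29768093, -0.60268024],
       [-0.0143244 ,  0.59204731,  0.8057759 ,  1.70787052],
       [ 0.        ,  0.        ,  0.        ,  1.        ]]))]
top [('fov_y', 43.13296903014313), ('cx', 257.9734530947814), ('cy', 194.14683670699063), ('world_from_camera', array([[-0.03201596,  0.97684124, -0.21155656,  0.24327536],
       [-0.99948461, -0.03178648,  0.00448635, -0.02099511],
       [-0.00234218,  0.21159116,  0.97735546,  1.68990198],
       [ 0.        ,  0.        ,  0.        ,  1.        ]]))]
```

View pics/scene0.png

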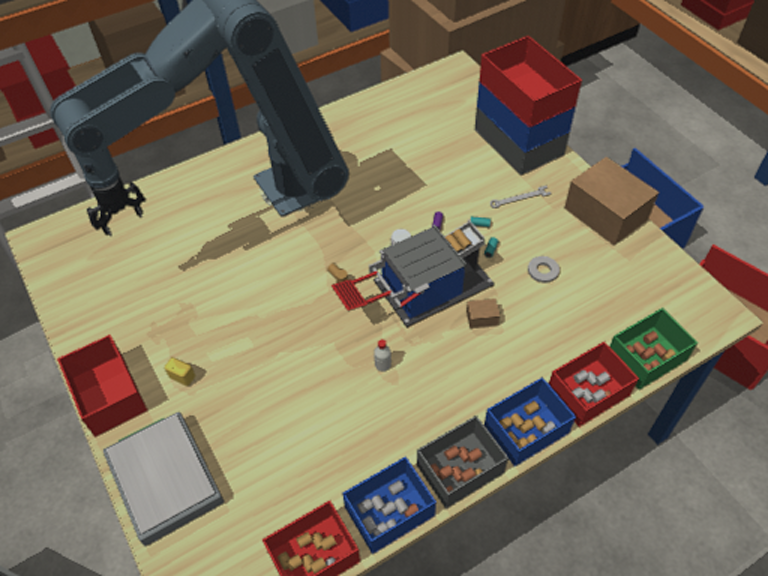

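View pics/top0.png

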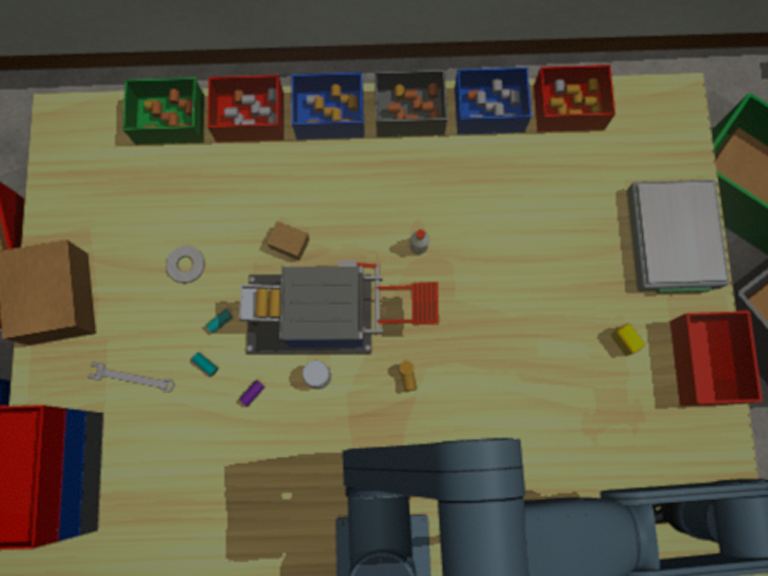

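The scene view shows the red slatted pad at about (348,293) in the 768-wide picture; the top view shows it at (425,303). Both couplings are on the chute, at top (262,303). Other red things are the bins at (100,380)/(310,540) in scene, the bottle cap at (381,344), and the thin lever arms. The slatted pad on arms joined to the blue bin is the lever. I'll crop it and measure it in both views.

```bash
cat > h.py <<'E'
import numpy as np,cv2
def f(o): return o["image"].shape[0]/2/np.tan(np.radians(o["fov_y"])/2)
def ray(o,u,v):
    F=f(o); d=np.array([(u-o["cx"])/F,-(v-o["cy"])/F,-1.]); T=o["world_from_camera"]
    return T[:3,3],T[:3,:3]@d
def plane(o,u,v,z):
    c,d=ray(o,u,v); return c+d*(z-c[2])/d[2]
def tri(o1,p1,o2,p2):
    c1,d1=ray(o1,*p1);c2,d2=ray(o2,*p2)
    t=np.linalg.lstsq(np.c_[d1,-d2],c2-c1,rcond=None)[0]
    a=c1+t[0]*d1;b=c2+t[1]*d2
    return (a+b)/2,np.linalg.norm(a-b)
def pts(o,m):
    v,u=np.nonzero(m&(o["range_z"]>0)); c=o["world_from_camera"]
    F=f(o); z=o["range_z"][v,u]
    P=np.c_[(u-o["cx"])/F*z,-(v-o["cy"])/F*z,-z]
    return P@c[:3,:3].T+c[:3,3]
E
python3 - <<'E'
import pickle,numpy as np,cv2
from h import *
np.set_printoptions(precision=4,suppress=True)
d=pickle.load(open("s0.pkl","rb"))
roi={"scene":(180,320,140,230),"top":(225,305,165,230)}
for n,o in d.items():
    a,b,c,e=roi[n]; im=o["image"]; I=im.astype(int)
    m=(I[...,0]>1.7*I[...,1])&(I[...,0]>1.7*I[...,2])&(I[...,0]>60)
    k=np.zeros(m.shape,bool);k[c:e,a:b]=1;m&=k
    mm=cv2.morphologyEx(m.astype(np.uint8),cv2.MORPH_CLOSE,np.ones((5,5)))
    mo=cv2.morphologyEx(mm,cv2.MORPH_OPEN,np.ones((9,9)))
    cs,_=cv2.findContours(mo,cv2.RETR_EXTERNAL,cv2.CHAIN_APPROX_NONE)
    q=max(cs,key=cv2.contourArea)
    rr=cv2.minAreaRect(q);print(n,rr,cv2.boxPoints(rr).round(1).tolist())
    M=np.zeros(m.shape,np.uint8);cv2.drawContours(M,[q],-1,1,-1)
    P=pts(o,M>0);print(len(P),"mean",P.mean(0),"med",np.median(P,0),P.min(0),P.max(0))
    z=im[c:e,a:b].copy();cv2.drawContours(z,[q-np.array([a,c])],-1,(0,255,0),1)
    cv2.imwrite(f"pics/crop_{n}.png",cv2.resize(z[:,:,::-1],None,fx=5,fy=5,interpolation=cv2.INTER_NEAREST))
E
cd pics; python3 -c "
import cv2,numpy as np
a=cv2.imread('crop_scene.png');b=cv2.imread('crop_top.png');h=np.zeros((a.shape[0]+b.shape[0],700,3),np.uint8);h[:a.shape[0],:a.shape[1]]=a;h[a.shape[0]:,:b.shape[1]]=b;cv2.imwrite('crops.png',cv2.resize(h,None,fx=.75,fy=.75));print(h.shape)"
```

```text
scene ((232.0, 195.5), (17.0, 14.0), 90.0) [[225.0, 187.0], [239.0, 187.0], [239.0, 204.0], [225.0, 204.0]]
224 mean [ 0.5513 -0.1097  0.1265] med [ 0.5535 -0.1108  0.1294] [ 0.4253 -0.1408 -0.0075] [ 0.6038 -0.0339  0.143 ]
top ((283.0, 201.5), (27.0, 16.0), 90.0) [[275.0, 188.0], [291.0, 188.0], [291.0, 215.0], [275.0, 215.0]]
467 mean [ 0.5533 -0.1096  0.1293] med [ 0.5533 -0.1101  0.1297] [ 0.5065 -0.1372 -0.0013] [ 0.6291 -0.0814  0.1436]
(775, 700, 3)
```

View pics/crops.png

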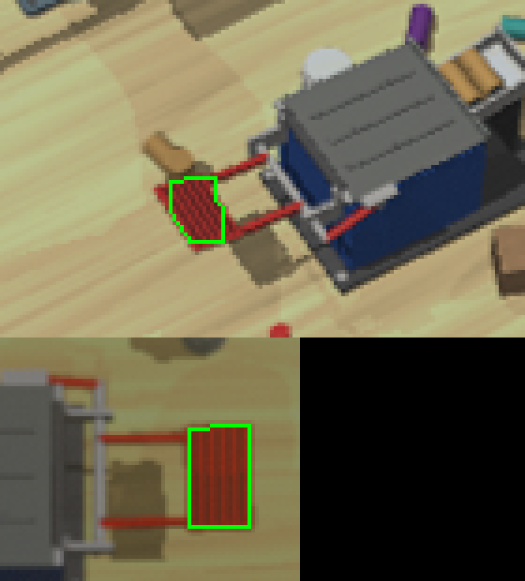

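The crop confirms the choice. The pad is joined by two red arms to the axle on the blue bin, and both views put its centre at about (0.553, -0.110, 0.130) m. I'll check that by ray triangulation, get the yaw, and find where the neighbours stand.

```bash
python3 - <<'E'
import pickle
from h import *
np.set_printoptions(precision=4,suppress=True)
d=pickle.load(open("s0.pkl","rb"))
o=d["top"]; s=d["scene"]
# pad centre: top box centre vs scene corner-crossing (pad corners in crop: scale 5*.75=3.75, offset 180,140)
sc=[(155,187),(216,175),(240,237),(195,250)]
p=np.mean(sc,0)/3.75+[180,140]
print("tri",tri(s,tuple(p),o,(283,201.5)))
# yaw: lid grey top edges at z~.145 by depth
P=pts(o,np.ones((384,512),bool)); 
q=P[(abs(P[:,2]-.142)<.012)&(P[:,0]>.44)&(P[:,0]<.68)&(P[:,1]>.0)&(P[:,1]<.25)]
r=cv2.minAreaRect(q[:,:2].astype(np.float32)*1000);print("lid",r,q[:,2].mean())
# bystander tops
for n,(u,v) in dict(sealant=(420,237),elbow=(407,375),tin=(316,375),carton=(288,240)).items():
    print(n,plane(o,u/1.5,v/1.5,.05)[:2])
R=__import__("scipy.spatial.transform",fromlist=['R']).Rotation.from_quat([0.78165,-0.62371,-.00056,-.00069]).as_matrix()
print("tool move mm",1000*R.T@(np.array([.5533,-.110,.20])-[0.12209,-0.53575,0.23049]))
E
```

```text
tri (array([ 0.5561, -0.1081,  0.1215]), np.float64(0.003688701946062016))
lid ((556.85205078125, 134.74417114257812), (176.40663146972656, 232.6538848876953), 4.366661548614502) 0.1418748342653587
sealant [ 0.7255 -0.11  ]
elbow [ 0.4043 -0.0674]
tin [0.4109 0.137 ]
carton [0.7283 0.1989]
tool move mm [-319.3626 -514.943    31.2403]
```

>>> jog_arm(xyz=[[-21,-34,0],[-42,-68,0],[-63,-103,0],[-84,-137,0],[-106,-172,0]], twist=[0,0,0,0,0], claw=[0,0,0,0,0])

```text
time: 0.52
eef_pos: [0.267, -0.3932, 0.2309]
orientation: [0.781, -0.624, -0.0, -0.0]
wrist_force: [0.9, -0.3, 0.0]
gripper_width: 0.0259
```

>>> jog_arm(xyz=[[-21,-34,0],[-42,-68,0],[-63,-103,0],[-84,-137,0],[-106,-172,0]], twist=[0,0,0,0,0], claw=[0,0,0,0,0])

```text
time: 0.93
eef_pos: [0.4113, -0.2515, 0.2312]
orientation: [0.782, -0.624, -0.0, 0.0]
wrist_force: [1.7, -0.7, 0.2]
gripper_width: -0.0002
```

>>> jog_arm(xyz=[[-21,-34,0],[-42,-68,0],[-63,-103,0],[-84,-137,0],[-106,-171,0]], twist=[0,0,0,0,0], claw=[0,0,0,0,0])

```text
time: 1.35
eef_pos: [0.5546, -0.1101, 0.2309]
orientation: [0.782, -0.624, -0.0, 0.0]
wrist_force: [0.3, -0.6, 0.3]
gripper_width: -0.0001
```

>>> jog_arm(xyz=[[0,0,10],[0,0,30],[0,0,50]], twist=[0,0,0], claw=[0,0,0])

```text
time: 1.6
eef_pos: [0.5544, -0.111, 0.1807]
orientation: [0.782, -0.623, 0.001, -0.0]
wrist_force: [-0.3, -0.3, -1.8]
gripper_width: -0.0002
```

```bash
cat > look.py <<'E'
import sys,cv2,numpy as np
from bench import optics,monitor
n=sys.argv[1]
a=optics.snapshot("scene")["image"][130:240,170:350,::-1];b=optics.snapshot("top")["image"][140:260,150:330,::-1]
cv2.imwrite(f"pics/{n}.png",cv2.resize(np.vstack([a,b]),None,fx=2.5,fy=2.5,interpolation=cv2.INTER_CUBIC))
s=monitor.sense();print(s["time"],s["eef_pos"],s["wrist_force"])
E
python3 look.py above
```

```text
1.7 [ 0.55119882 -0.1106849   0.17748776] [ 1.04400276 -0.21185585 -0.5453133 ]
```

View pics/above.png

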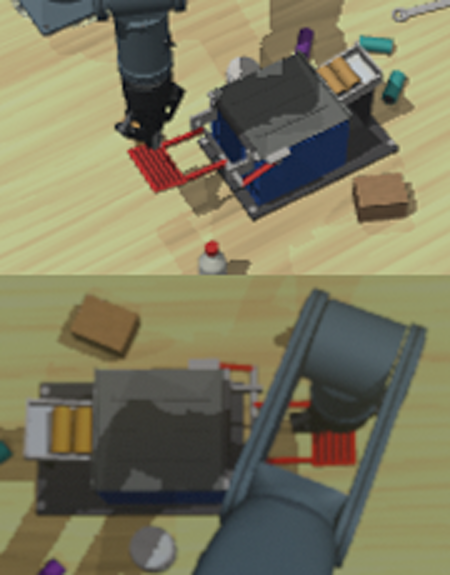

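The closed fingertips hang over the pad (scene crop at about (152,148)), and everything else is unmoved. Next I lower the tool and press.

>>> jog_arm(xyz=[[0,0,12],[0,0,24],[0,0,34],[0,0,40],[0,0,44]], twist=[0,0,0,0,0], claw=[0,0,0,0,0])

```text
time: 2.12
eef_pos: [0.5534, -0.1121, 0.1369]
orientation: [0.782, -0.624, -0.0, 0.0]
wrist_force: [-0.3, 0.0, 0.8]
gripper_width: -0.0003
```

>>> jog_arm(xyz=[[0,0,3],[0,0,6],[0,0,9],[0,0,12],[0,0,15]], twist=[0,0,0,0,0], claw=[0,0,0,0,0])

```text
time: 2.53
eef_pos: [0.5543, -0.113, 0.1238]
orientation: [0.782, -0.624, 0.002, 0.0]
wrist_force: [-2.7, -2.2, 5.4]
gripper_width: 0.0002
```

>>> jog_arm(xyz=[[0,0,4],[0,0,8],[0,0,12],[0,0,16],[0,0,20]], twist=[0,0,0,0,0], claw=[0,0,0,0,0])

```text
time: 2.95
eef_pos: [0.5546, -0.1131, 0.1037]
orientation: [0.782, -0.624, 0.002, 0.0]
wrist_force: [-2.0, -0.5, 5.6]
gripper_width: -0.0
```

>>> jog_arm(xyz=[[0,0,4],[0,0,8],[0,0,12],[0,0,14],[0,0,16]], twist=[0,0,0,0,0], claw=[0,0,0,0,0])

```text
time: 3.37
eef_pos: [0.5545, -0.1119, 0.0871]
orientation: [0.782, -0.624, 0.001, -0.001]
wrist_force: [-0.1, 1.7, 4.8]
gripper_width: -0.0001
```

>>> jog_arm(xyz=[[0,0,2],[0,0,4],[0,0,4],[0,0,4]], twist=[0,0,0,0], claw=[0,0,0,0])

```text
time: 3.7
eef_pos: [0.5538, -0.1121, 0.0822]
orientation: [0.782, -0.624, 0.0, 0.0]
wrist_force: [-0.3, 1.4, 3.2]
gripper_width: 0.0001
```

```bash
python3 look.py down1
```

```text
3.8 [ 0.55383339 -0.11212332  0.08235998] [0.93459862 0.821732   3.17275698]
```

View pics/down1.png

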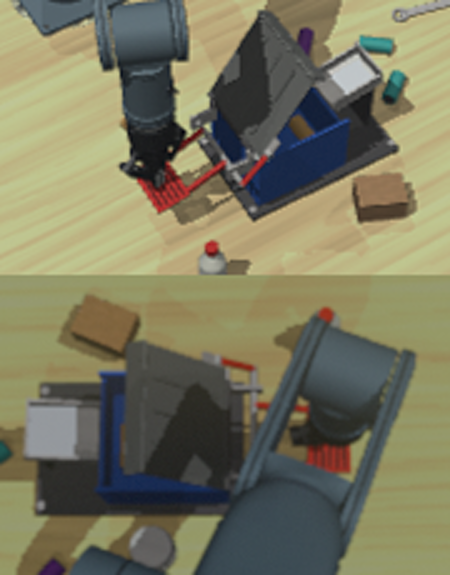

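The lid is open, the chute is empty (top crop (60,430)), and brass is visible inside the bin at scene crop (302,127). I'll press the last bit to the stop and hold.

>>> jog_arm(xyz=[[0,0,1],[0,0,2],[0,0,2],[0,0,2],[0,0,2]], twist=[0,0,0,0,0], claw=[0,0,0,0,0])

```text
time: 4.22
eef_pos: [0.5537, -0.1119, 0.0803]
orientation: [0.782, -0.624, -0.0, 0.0]
wrist_force: [1.3, 1.0, 3.7]
gripper_width: 0.0002
```

>>> jog_arm(xyz=[[0,0,1],[0,0,1],[0,0,1],[0,0,1],[0,0,1]], twist=[0,0,0,0,0], claw=[0,0,0,0,0])

```text
time: 4.63
eef_pos: [0.5538, -0.1119, 0.08]
orientation: [0.782, -0.624, 0.0, -0.0]
wrist_force: [0.0, 1.7, 8.0]
gripper_width: -0.0002
```

```bash
python3 - <<'E'
from bench import optics,monitor
import pickle
from h import *
d={n:optics.snapshot(n) for n in("scene","top")};pickle.dump(d,open("s1.pkl","wb"))
s=monitor.sense();print(s["time"],s["eef_pos"],s["wrist_force"])
a=d["scene"]["image"][150:220,245:345,::-1];b=d["top"]["image"][165:235,150:250,::-1]
cv2.imwrite("pics/bin1.png",cv2.resize(np.hstack([a,b]),None,fx=4,fy=4,interpolation=cv2.INTER_CUBIC))
np.set_printoptions(precision=3,suppress=True)
# lid tilt: plane fit on grey points above bin
for n,o in d.items():
    I=o["image"].astype(int);g=(I.max(2)-I.min(2)<22)&(I.max(2)>25)
    P=pts(o,g);P=P[(P[:,0]>.48)&(P[:,0]<.63)&(P[:,1]>.02)&(P[:,1]<.14)&(P[:,2]>.15)&(P[:,2]<.28)]
    if len(P)>50:
        u=np.linalg.svd(P-P.mean(0))[2][2];print(n,len(P),"tilt",np.arccos(abs(u[2])))
    m=(I[...,0]>1.35*I[...,2])&(I[...,0]>I[...,1]*1.1);P=pts(o,m)
    P=P[(P[:,0]>.478)&(P[:,0]<.632)&(P[:,1]>.03)&(P[:,1]<.2)&(P[:,2]<.14)]
    print(n,"brass in bin",len(P),P.mean(0) if len(P) else'',P.max(0) if len(P) else'',P.min(0) if len(P) else'')
E
```

```text
4.7333 [ 0.55377824 -0.11191156  0.07995757] [-0.25947583  1.13953477  7.88610045]
scene 1071 tilt 0.96940109877332
scene brass in bin 52 [0.556 0.16  0.043] [0.623 0.177 0.111] [0.532 0.031 0.027]
top 1471 tilt 0.9604992379294117
top brass in bin 40 [0.556 0.175 0.042] [0.595 0.182 0.051] [0.528 0.172 0.013]
```

View pics/bin1.png

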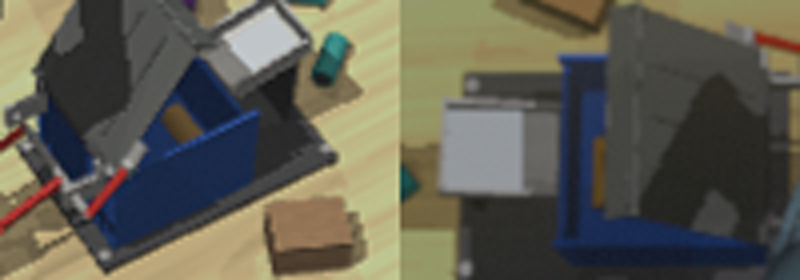

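The lever is at its stop (8 N), the lid is tilted 0.97 rad, and the chute is empty. One coupling is visible lying low in the bin (top about 45–50 mm over the table), and the other is hidden under the lid. Nothing has rolled outside. Now I ease it up slowly.

>>> jog_arm(xyz=[[0,0,-1],[0,0,-2],[0,0,-4],[0,0,-6],[0,0,-8]], twist=[0,0,0,0,0], claw=[0,0,0,0,0])

```text
time: 5.15
eef_pos: [0.5534, -0.1124, 0.0874]
orientation: [0.782, -0.624, -0.0, 0.0]
wrist_force: [0.1, -2.9, 3.1]
gripper_width: 0.0004
```

>>> jog_arm(xyz=[[0,0,-2],[0,0,-4],[0,0,-6],[0,0,-8],[0,0,-10]], twist=[0,0,0,0,0], claw=[0,0,0,0,0])

```text
time: 5.57
eef_pos: [0.5537, -0.1121, 0.0977]
orientation: [0.782, -0.624, 0.0, 0.0]
wrist_force: [0.3, -2.7, 3.7]
gripper_width: -0.0001
```

>>> jog_arm(xyz=[[0,0,-2],[0,0,-4],[0,0,-6],[0,0,-8],[0,0,-10]], twist=[0,0,0,0,0], claw=[0,0,0,0,0])

```text
time: 5.98
eef_pos: [0.5538, -0.1119, 0.1076]
orientation: [0.782, -0.624, 0.0, -0.0]
wrist_force: [-0.2, -2.8, 4.2]
gripper_width: 0.0003
```

>>> jog_arm(xyz=[[0,0,-2],[0,0,-4],[0,0,-6],[0,0,-8],[0,0,-10]], twist=[0,0,0,0,0], claw=[0,0,0,0,0])

```text
time: 6.4
eef_pos: [0.5538, -0.1117, 0.1176]
orientation: [0.782, -0.624, -0.0, -0.0]
wrist_force: [1.2, -0.9, 4.5]
gripper_width: 0.0001
```

>>> jog_arm(xyz=[[0,0,-2],[0,0,-4],[0,0,-5],[0,0,-6],[0,0,-7]], twist=[0,0,0,0,0], claw=[0,0,0,0,0])

```text
time: 6.82
eef_pos: [0.5537, -0.1113, 0.1243]
orientation: [0.782, -0.624, -0.0, -0.0]
wrist_force: [1.1, 3.4, 4.1]
gripper_width: 0.0004
```

Still in contact at 4 N. The last stretch goes at 1 mm per row.

>>> jog_arm(xyz=[[0,0,-1],[0,0,-2],[0,0,-3],[0,0,-4],[0,0,-5]], twist=[0,0,0,0,0], claw=[0,0,0,0,0])

```text
time: 7.23
eef_pos: [0.5534, -0.1116, 0.1292]
orientation: [0.782, -0.624, -0.0, -0.0]
wrist_force: [0.6, 3.8, 4.3]
gripper_width: -0.0001
```

>>> jog_arm(xyz=[[0,0,-1],[0,0,-2],[0,0,-3],[0,0,-4],[0,0,-5]], twist=[0,0,0,0,0], claw=[0,0,0,0,0])

```text
time: 7.65
eef_pos: [0.5532, -0.1126, 0.1339]
orientation: [0.782, -0.624, -0.0, 0.001]
wrist_force: [-1.1, 0.2, 0.7]
gripper_width: -0.0002
```

>>> jog_arm(xyz=[[0,0,-1],[0,0,-2],[0,0,-3],[0,0,-4],[0,0,-5]], twist=[0,0,0,0,0], claw=[0,0,0,0,0])

```text
time: 8.07
eef_pos: [0.5536, -0.112, 0.1394]
orientation: [0.782, -0.624, -0.0, 0.0]
wrist_force: [-0.2, -0.3, -0.5]
gripper_width: -0.0006
```

The pad is released. I'll back off upward and look.

>>> jog_arm(xyz=[[0,0,-10],[0,0,-30],[0,0,-60],[0,0,-80],[0,0,-80]], twist=[0,0,0,0,0], claw=[0,0,0,0,0])

```text
time: 8.48
eef_pos: [0.5562, -0.1129, 0.2252]
orientation: [0.782, -0.624, 0.005, -0.001]
wrist_force: [1.2, 0.3, 0.9]
gripper_width: -0.0002
```

```bash
python3 look.py end; python3 - <<'E'
from bench import optics
from h import *
for n in("scene","top"):
    o=optics.snapshot(n);I=o["image"].astype(int);g=(I.max(2)-I.min(2)<22)
    P=pts(o,g);P=P[(P[:,0]>.49)&(P[:,0]<.62)&(P[:,1]>.05)&(P[:,1]<.17)&(P[:,2]>.12)&(P[:,2]<.17)]
    u=np.linalg.svd(P-P.mean(0))[2][2];print(n,len(P),P[:,2].mean(),"tilt",np.arccos(abs(u[2])))
E
```

```text
8.5833 [ 0.55420072 -0.11212158  0.22079546] [ 0.02437293  0.22587187 -0.29176726]
scene 728 0.14160457324967812 tilt 0.0035789625717901896
top 1431 0.14159212342977454 tilt 0.006358657006920646
```

View pics/end.png

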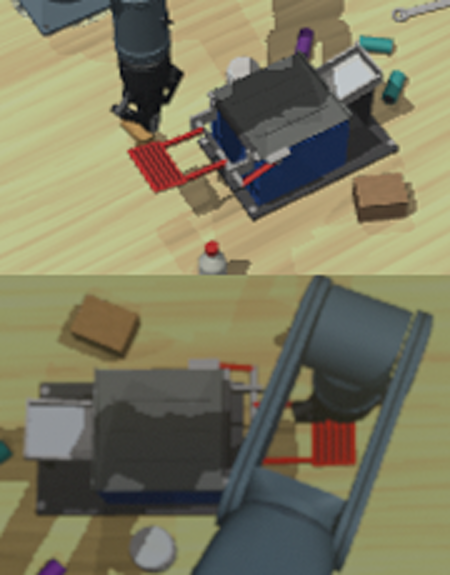

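The lid is level (tilt under 0.01 rad in both views), the chute is empty, the pad is back up, the neighbours are in place, and the tool is clear at 0.22 m.

```bash
python3 -c "
from bench import r
print(r.job_done())"
```

```text
the job is handed in; nothing more can be done
None
```

I pressed the red lever to its stop with the closed fingertips and both couplings rolled off the chute into the bin. I then eased the lever up at about 12–24 mm/s until the pad came free, backed the tool off to 0.22 m, and handed the job in at about 8.6 s.

- **Lid open:** it measured 0.96–0.97 rad with the lever held at the stop (8 N on the wrist).
- **Lid shut:** it measured under 0.01 rad in both views at the end, and the wrist force was near zero.
- **Neighbours:** in the last picture the sealant, tin, carton and elbow look unmoved. I did not measure them again, and the tape, wrench and flange were not checked after the first picture, though the arm went well above the tape.
- **Couplings:** I saw only one directly, lying low in the bin. The second was hidden by the open lid, so I judged it to be in from the empty chute and nothing lying outside.
- **Pad measurement:** my rough hand-picked triangulation gave a pad height of 121 mm, against 130 mm from depth in both views. I used the depth value, and the first contact agreed with it.

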